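# Log the viewed culture on the cell counter

## Robot

A 6-joint arm with a two-finger parallel gripper is mounted at the origin on the work surface. World frame = base frame: x ahead of the robot, y to its left, z up, the work surface at z = 0. Lengths are in mm, angles in rad, forces in N, time in s.
With the tool pointing down it reaches from about 300 to 825 mm from the base axis. Payload 5.4 kg.
Tool frame: the origin (TCP) lies at the very end of the fingers, on their centre line; the grasp point (between the pads) lies behind it (robot.hold_point_z is the z of the grasp point in the tool frame, in mm); z points along the fingers, y is the line along which they close (so a half turn about z gives the same grasp; the last joint's range is limited). The gripper opens to 92 mm and grips with 3 to 60 N. Pads are 20 mm wide; open, the fingers measure 128 mm over their backs; the gripper's body (75 mm by 189 mm) begins 69 mm behind the grasp point.
Start: joints at [0.93, 0.158, 1.597, -0, 1.386, -0.21], TCP at [240.126, 522.442, 214.601] pointing down, gripper open.
Joint ranges: [-2.91, 2.91], [-0.94, 2.29], [0.18, 2.7], [-1.29, 4.43], [0.17, 2.64], [-3, 3]. Speed limits (rad/s): [2.57, 2.57, 3.14, 3.14, 3.14, 3.14].

## Interface

Orientations are given as a unit quaternion [w, x, y, z].
In Python, from rig import robot gives the robot as it stands. The module is installed in compiled form; this text tells all that it offers.
- The arm moves only by the tool drive_tool, never from a script. Its argument "steps" is a list of rows, each an object of numbers: "ax", "ay", "az": the turn, a rotation vector about the tool's x, y, z in degrees; "dx", "dy", "dz": the shift along the tool's x, y, z in m; "grip": the gripper command: -1 is fully open, 1 is shut, values between are in proportion. A call has 1 to 12 rows; each row is the pose to reach, as a shift and turn from the pose commanded when the call began, along the tool's axes at that moment; what a row does not reach only later rows make up. A row lasts 1/12 s, in which the tool goes at most 41.7 mm and 7.16 degrees, less where a joint would pass 70% of its speed; a pose out of reach is approached as far as the arm can. A call with a gripper value outside its range is refused whole. The fingers move at their own pace and stop on an object; "squeeze" is the grip in N (left out, the last holds). Time passes only in rows, so rows that repeat a pose let the fingers close. It gives the time, the measured TCP pose, the force, the opening and the grip force at its end, in the units of the state.
- robot.state(): the state, without advancing time (a new reading comes with each control period).
- robot.camera(name): name is "side" or "top" or "wrist"; returns a dict with "pixels" (420x560x3 uint8, red, green, blue), "fx", "fy", "cx", "cy" (pixels), "extrinsics" (4x4, takes a point from camera to world coordinates). Camera axes: x right, y down, z forward; pixel columns grow to the right and rows downward; lengths in mm; the calibration is good to about 2 mm. A picture is of the moment at which its call begins. There is no depth.
- robot.sign_off(): hands the job in; it is judged then, once.
The state is a dict: "t": time; "joint_pos": joint angles; "dq": joint speeds; "tau": joint torques, N m; "tcp_pos": TCP position; "ee_rot": TCP orientation; "contact_force": force on the tool from outside, world axes, zero at the start; "torque": the same for the moment, N m; "gripper_width": finger opening in mm; "grasp_force": force on a finger pad.
Only numpy, scipy, OpenCV 4.12 (cv2) and the standard library are available. Lean on these libraries where they do the work, as an engineer would, in place of code of your own. Each camera call takes 0.05 s, during which the arm holds its last target. There are 200 camera calls.

## Task

Log the culture dish that stands on the bright viewing plate: with the fingertips, gently press the key on the cell counter that has the same colour as that dish's lid all the way down and let it come up, then press the white enter key all the way down in the same way, and withdraw with every key up. Do not press the other coloured keys, and do not touch the dishes or the roll of tape.

Things in the scene. Friction and masses are not known exactly. Their poses are not given: they have to be found in the camera images.
- counter: cell counter fixed to the bench: a white desk unit 115 (x) x 230 (y) x 36 mm high, with a dark display strip on its far (+x) half and a row of four keys along its y axis, 18 mm to -x of its middle, 56 mm from centre to centre. The three coloured keys may be in any order; the white enter key is always the one at the -y end. Origin: centre of the underside.
- key_red (a joint): spring key, a red round cap of 26 mm diameter standing 8 mm proud of its round black collar (8 mm wide all round, top 12 mm above the counter's top face). Fully down, the cap is flush with the collar. Joint: 0 is up, 0.008 m is fully down; the spring (about 5 N at full stroke) raises it again when released. It counts as pressed beyond 0.005; pressing harder than 40 N is too hard.
- key_red_top (a point): centre of the top face of the red key's cap (moves down with it)
- key_yellow (a joint): spring key, a yellow round cap of 26 mm diameter standing 8 mm proud of its round black collar (8 mm wide all round, top 12 mm above the counter's top face). Fully down, the cap is flush with the collar. Joint: 0 is up, 0.008 m is fully down; the spring (about 5 N at full stroke) raises it again when released. It counts as pressed beyond 0.005; pressing harder than 40 N is too hard.
- key_yellow_top (a point): centre of the top face of the yellow key's cap (moves down with it)
- key_blue (a joint): spring key, a blue round cap of 26 mm diameter standing 8 mm proud of its round black collar (8 mm wide all round, top 12 mm above the counter's top face). Fully down, the cap is flush with the collar. Joint: 0 is up, 0.008 m is fully down; the spring (about 5 N at full stroke) raises it again when released. It counts as pressed beyond 0.005; pressing harder than 40 N is too hard.
- key_blue_top (a point): centre of the top face of the blue key's cap (moves down with it)
- key_enter (a joint): spring key, a plain white round cap of 32 mm diameter standing 8 mm proud of its round black collar (8 mm wide all round, top 12 mm above the counter's top face). Fully down, the cap is flush with the collar. Joint: 0 is up, 0.008 m is fully down; the spring (about 5 N at full stroke) raises it again when released. It counts as pressed beyond 0.005; pressing harder than 40 N is too hard.
- key_enter_top (a point): centre of the top face of the white enter key's cap (moves down with it)
- light_plate: viewing plate: black square 110 x 110 x 12 mm with a bright white disc of 92 mm, fixed to the bench; exactly one dish stands at its middle (within 12 mm). Origin: centre of the underside.
- block: plain aluminium holding block, 90 x 170 x 12 mm, fixed to the bench; the two other dishes stand on it. Origin: centre of the underside.
- dish_red: round culture dish, 60 mm diameter, 15 mm high, with a red lid, about 40 g, loose. Origin: centre of its underside.
- dish_yellow: round culture dish, 60 mm diameter, 15 mm high, with a yellow lid, about 40 g, loose. Origin: centre of its underside.
- dish_blue: round culture dish, 60 mm diameter, 15 mm high, with a blue lid, about 40 g, loose. Origin: centre of its underside.
- tape: loose roll of green lab tape lying flat, 68 mm outer diameter, 19 mm high, beside the counter. Origin: centre of the underside.
Not all that is in view belongs to the job. What is shaped like the dish_red but orange or pink is not meant.

How it is judged:
By the outcome, as a careful person would: the job done as asked, in the order asked, and still so for the second after the job is handed in, with the robot touching nothing.
It also fails if it takes over 34 s, if anything falls off the work surface, if the arm or the gripper's body presses on something with over 40 N, if the wrist force passes 120 N, or if a joint passes its speed limit or range.

## Working session

There is one attempt and no reset: what is moved stays moved. The work goes in short steps, Python scripts to look and compute and a tool call to move; the robot and the scene stay as the last step left them, time stands still between calls to the robot, and variables do not carry over. Pictures are saved under pics/ and viewed, at most 10 in all, crops included, and the job is handed in when it is done.

Besides the shell and the picture viewer there is one more tool, called as name(argument=value, ...), one argument or row to a line, values as JSON. drive_tool: Moves the arm, as the interface text tells. Its arguments: {"type":"object","properties":{"steps":{"type":"array","items":{"type":"object","properties":{"ax":{"type":"number"},"ay":{"type":"number"},"az":{"type":"number"},"dx":{"type":"number"},"dy":{"type":"number"},"dz":{"type":"number"},"grip":{"type":"number"}}}},"squeeze":{"type":"number"}},"required":["steps"]}

```bash
mkdir -p pics
cat > h.py <<'E'
import numpy as np, cv2, pickle
from rig import robot
def snap(n,f):
    c=robot.camera(n); cv2.imwrite(f'pics/{f}.png',c['pixels'][:,:,::-1]); pickle.dump(c,open(f'pics/{f}.pkl','wb')); return c
def ray(c,u,v,z):
    E=np.array(c['extrinsics']); d=E[:3,:3]@np.array([(u-c['cx'])/c['fx'],(v-c['cy'])/c['fy'],1]); o=E[:3,3]
    return o+d*(z-o[2])/d[2]
def load(f): return pickle.load(open(f'pics/{f}.pkl','rb'))
E
python3 - <<'E'
from h import *
for n in('top','side'): c=snap(n,n+'1'); print(n,c['fx'],np.round(c['extrinsics'],3).tolist())
s=robot.state(); print(s['tcp_pos'],s['ee_rot'],s['gripper_width'],s['contact_force'],robot.hold_point_z)
E
```

```text
top 485.85651337406506 [[-0.01, -0.993, 0.12, 497.567], [-1.0, 0.008, -0.013, 68.03], [0.012, -0.12, -0.993, 988.002], [0.0, 0.0, 0.0, 1.0]]
side 509.38298232934454 [[0.988, -0.091, 0.123, 508.059], [-0.152, -0.647, 0.747, -697.293], [0.012, -0.757, -0.654, 752.822], [0.0, 0.0, 0.0, 1.0]]
[239.80140667 522.01629094 213.75749419] [-3.26956625e-04  2.13733869e-01  9.76891597e-01 -7.30281822e-04] 91.737795257569 [-0.08049465 -0.26291495 -0.7832231 ] -18.700000000000003
```

View pics/top1.png

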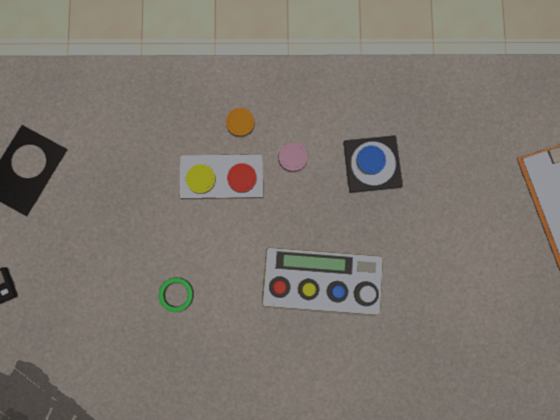

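View pics/side1.png

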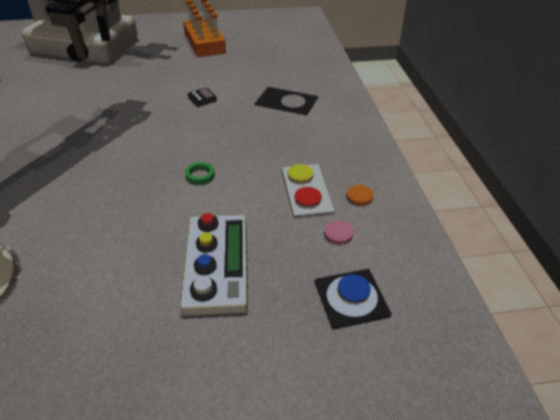

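The top view shows the blue dish at (371,160) on the bright plate. The dim disc at (30,160) is an empty lookalike plate. The other dish-like objects are yellow (201,179) and red (242,178) on the block, plus orange (240,122) and pink (293,157). Counter keys are red (280,287), yellow (309,290), blue (338,291) and white (367,294), so I want blue and then white. Next I'll check this in a crop.

Run:
```python
from h import *
t=load('top1'); s=load('side1')
a=cv2.resize(t['pixels'][130:320,260:410,::-1],None,fx=3,fy=3,interpolation=2)
b=cv2.resize(s['pixels'][205:315,175:255,::-1],None,fx=4.2,fy=4.2,interpolation=2)
H=max(len(a),len(b)); p=lambda i:cv2.copyMakeBorder(i,0,H-len(i),0,0,0)
cv2.imwrite('pics/crop.png',np.hstack([p(a),p(b)]))
for k,u,v in(('red',280,287),('yel',309,290),('blue',338,291.5),('ent',367.5,294)): print(k,ray(t,u,v,56).round(1))
for k,u,v in(('red',207.5,218),('blue',205,262),('ent',204,284)): print(k,ray(s,u,v,56).round(1))
```

```text
red [477.2  55.8  56. ]
yel [471.    0.7  56. ]
blue [467.6 -54.4  56. ]
ent [ 462.4 -110.4   56. ]
red [477.3  54.3  56. ]
blue [468.2 -62.   56. ]
ent [ 464.7 -112.9   56. ]
```

View pics/crop.png

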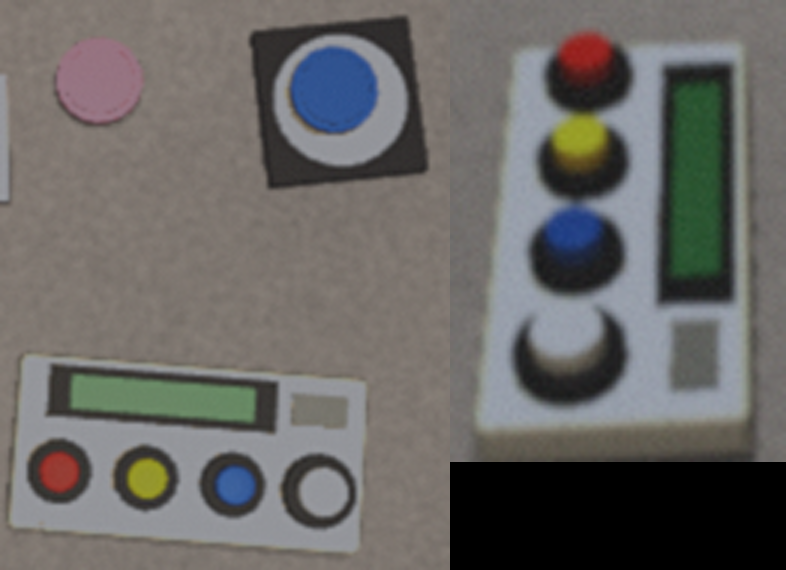

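The crop confirms it: the lid on the bright plate is blue, and the blue key is third, next to the white enter key. Fitted key tops, both at z≈56, are blue ≈ (467,-55.5) and enter ≈ (463,-111). The spacing comes out at 56 mm, as specified. I'll move above the blue key with the fingers shut.

drive_tool(
  steps=[
    {"dx": -0.447, "dy": -0.43, "dz": 0.07, "grip": 1},
    {"dx": -0.447, "dy": -0.43, "dz": 0.07, "grip": 1},
    {"dx": -0.447, "dy": -0.43, "dz": 0.07, "grip": 1},
    {"dx": -0.447, "dy": -0.43, "dz": 0.07, "grip": 1},
    {"dx": -0.447, "dy": -0.43, "dz": 0.07, "grip": 1},
    {"dx": -0.447, "dy": -0.43, "dz": 0.07, "grip": 1},
    {"dx": -0.447, "dy": -0.43, "dz": 0.07, "grip": 1},
    {"dx": -0.447, "dy": -0.43, "dz": 0.07, "grip": 1},
    {"dx": -0.447, "dy": -0.43, "dz": 0.07, "grip": 1},
    {"dx": -0.447, "dy": -0.43, "dz": 0.07, "grip": 1},
    {"dx": -0.447, "dy": -0.43, "dz": 0.07, "grip": 1},
    {"dx": -0.447, "dy": -0.43, "dz": 0.07, "grip": 1},
  ],
)

```text
$.steps[0]: bad value
```

drive_tool(
  steps=[
    {"dx": -0.028, "dy": -0.027, "dz": 0.004, "grip": 1},
    {"dx": -0.056, "dy": -0.054, "dz": 0.008, "grip": 1},
    {"dx": -0.084, "dy": -0.081, "dz": 0.012, "grip": 1},
    {"dx": -0.112, "dy": -0.108, "dz": 0.016, "grip": 1},
    {"dx": -0.14, "dy": -0.135, "dz": 0.02, "grip": 1},
    {"dx": -0.168, "dy": -0.162, "dz": 0.024, "grip": 1},
    {"dx": -0.196, "dy": -0.189, "dz": 0.028, "grip": 1},
    {"dx": -0.224, "dy": -0.216, "dz": 0.032, "grip": 1},
    {"dx": -0.252, "dy": -0.243, "dz": 0.036, "grip": 1},
    {"dx": -0.28, "dy": -0.27, "dz": 0.04, "grip": 1},
    {"dx": -0.29, "dy": -0.28, "dz": 0.04, "grip": 1},
    {"dx": -0.29, "dy": -0.28, "dz": 0.04, "grip": 1},
  ],
)

```text
$.steps[0]: bad value
```

drive_tool(
  steps=[
    {"ax": 0, "ay": 0, "az": 0, "dx": -0.028, "dy": -0.027, "dz": 0.004, "grip": 1},
  ],
)

```text
t: 0.18
tcp_pos: [252.8, 489.2, 210.4]
ee_rot: [-0.001, 0.212, 0.977, 0.001]
contact_force: [0.7, 0.1, 0.9]
gripper_width: 87.4
grasp_force: 0.0
```

All the fields are required. I'll send the rest of the travel.

drive_tool(
  steps=[
    {"ax": 0, "ay": 0, "az": 0, "dx": -0.419, "dy": -0.403, "dz": 0.066, "grip": 1},
    {"ax": 0, "ay": 0, "az": 0, "dx": -0.419, "dy": -0.403, "dz": 0.066, "grip": 1},
    {"ax": 0, "ay": 0, "az": 0, "dx": -0.419, "dy": -0.403, "dz": 0.066, "grip": 1},
    {"ax": 0, "ay": 0, "az": 0, "dx": -0.419, "dy": -0.403, "dz": 0.066, "grip": 1},
    {"ax": 0, "ay": 0, "az": 0, "dx": -0.419, "dy": -0.403, "dz": 0.066, "grip": 1},
    {"ax": 0, "ay": 0, "az": 0, "dx": -0.419, "dy": -0.403, "dz": 0.066, "grip": 1},
    {"ax": 0, "ay": 0, "az": 0, "dx": -0.419, "dy": -0.403, "dz": 0.066, "grip": 1},
    {"ax": 0, "ay": 0, "az": 0, "dx": -0.419, "dy": -0.403, "dz": 0.066, "grip": 1},
    {"ax": 0, "ay": 0, "az": 0, "dx": -0.419, "dy": -0.403, "dz": 0.066, "grip": 1},
    {"ax": 0, "ay": 0, "az": 0, "dx": -0.419, "dy": -0.403, "dz": 0.066, "grip": 1},
    {"ax": 0, "ay": 0, "az": 0, "dx": -0.419, "dy": -0.403, "dz": 0.066, "grip": 1},
    {"ax": 0, "ay": 0, "az": 0, "dx": -0.419, "dy": -0.403, "dz": 0.066, "grip": 1},
  ],
)

```text
t: 1.18
tcp_pos: [435.9, 21.7, 153.9]
ee_rot: [0.0, 0.214, 0.977, 0.0]
contact_force: [-0.1, 0.3, -0.1]
gripper_width: 7.2
grasp_force: 0.0
```

drive_tool(
  steps=[
    {"ax": 0, "ay": 0, "az": 0, "dx": -0.06, "dy": -0.056, "dz": 0.045, "grip": 1},
    {"ax": 0, "ay": 0, "az": 0, "dx": -0.06, "dy": -0.056, "dz": 0.045, "grip": 1},
    {"ax": 0, "ay": 0, "az": 0, "dx": -0.06, "dy": -0.056, "dz": 0.045, "grip": 1},
    {"ax": 0, "ay": 0, "az": 0, "dx": -0.06, "dy": -0.056, "dz": 0.045, "grip": 1},
    {"ax": 0, "ay": 0, "az": 0, "dx": -0.06, "dy": -0.056, "dz": 0.045, "grip": 1},
    {"ax": 0, "ay": 0, "az": 0, "dx": -0.06, "dy": -0.056, "dz": 0.045, "grip": 1},
  ],
)

```text
t: 1.68
tcp_pos: [466.8, -51.0, 109.7]
ee_rot: [0.0, 0.213, 0.977, 0.0]
contact_force: [-0.1, -0.1, -1.1]
gripper_width: 0.3
grasp_force: 0.0
```

Run:
```python
from h import *
w=snap('wrist','w1'); s=snap('side','s2')
b=cv2.resize(s['pixels'][150:325,150:270,::-1],None,fx=2.4,fy=2.4,interpolation=2)
a=cv2.resize(w['pixels'][:,:,::-1],None,fx=.9,fy=.9)
H=max(len(a),len(b)); p=lambda i:cv2.copyMakeBorder(i,0,H-len(i),0,0,0)
cv2.imwrite('pics/c2.png',np.hstack([p(a),p(b)]))
st=robot.state(); print(st['tcp_pos'],st['ee_rot'],st['contact_force'],st['gripper_width'])
```

```text
[467.11667614 -50.89349005 110.05110845] [6.44835558e-04 2.12726917e-01 9.77111479e-01 1.45183217e-05] [ 0.28517122  0.31177365 -0.47301103] 0.6252818448900557
```

View pics/c2.png

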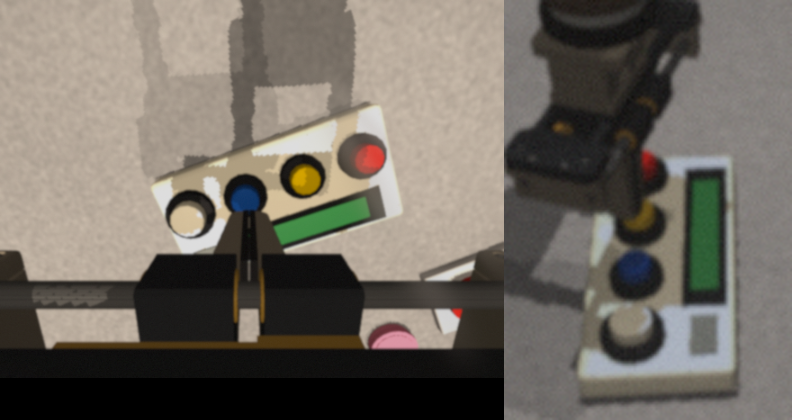

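The wrist view shows the shut tips just over the blue cap (245,199), with white at (187,218), yellow at (306,180) and red at (370,158). I'll refine the key positions with this camera.

Run:
```python
from h import *
w=load('w1')
for k,u,v in(('red',370,158),('yel',306,180),('blue',245.5,199),('ent',187,218)): print(k,ray(w,u/.9,v/.9,56).round(1))
```

```text
red [477.9  58.5  56. ]
yel [473.3   1.5  56. ]
blue [467.2 -54.2  56. ]
ent [ 461.6 -110.6   56. ]
```

drive_tool(
  steps=[
    {"ax": 0, "ay": 0, "az": 0, "dx": -0.002, "dy": -0.004, "dz": 0.015, "grip": 1},
    {"ax": 0, "ay": 0, "az": 0, "dx": -0.002, "dy": -0.004, "dz": 0.03, "grip": 1},
    {"ax": 0, "ay": 0, "az": 0, "dx": -0.002, "dy": -0.004, "dz": 0.04, "grip": 1},
    {"ax": 0, "ay": 0, "az": 0, "dx": -0.002, "dy": -0.004, "dz": 0.048, "grip": 1},
    {"ax": 0, "ay": 0, "az": 0, "dx": -0.002, "dy": -0.004, "dz": 0.05, "grip": 1},
    {"ax": 0, "ay": 0, "az": 0, "dx": -0.002, "dy": -0.004, "dz": 0.05, "grip": 1},
    {"ax": 0, "ay": 0, "az": 0, "dx": -0.002, "dy": -0.004, "dz": 0.05, "grip": 1},
  ],
)

```text
t: 2.37
tcp_pos: [467.3, -56.4, 59.7]
ee_rot: [0.0, 0.213, 0.977, 0.0]
contact_force: [-0.9, 0.9, 1.2]
gripper_width: 0.3
grasp_force: 0.8
```

drive_tool(
  steps=[
    {"ax": 0, "ay": 0, "az": 0, "dx": 0, "dy": 0, "dz": 0.003, "grip": 1},
    {"ax": 0, "ay": 0, "az": 0, "dx": 0, "dy": 0, "dz": 0.006, "grip": 1},
    {"ax": 0, "ay": 0, "az": 0, "dx": 0, "dy": 0, "dz": 0.008, "grip": 1},
    {"ax": 0, "ay": 0, "az": 0, "dx": 0, "dy": 0, "dz": 0.009, "grip": 1},
    {"ax": 0, "ay": 0, "az": 0, "dx": 0, "dy": 0, "dz": 0.009, "grip": 1},
    {"ax": 0, "ay": 0, "az": 0, "dx": 0, "dy": 0, "dz": 0.009, "grip": 1},
  ],
)

```text
t: 2.87
tcp_pos: [468.0, -56.8, 52.1]
ee_rot: [0.0, 0.214, 0.977, 0.0]
contact_force: [-4.9, 3.9, 17.1]
gripper_width: 0.4
grasp_force: 8.5
```

17 N already at z=52, so I'll look before pressing further.

Run:
```python
from h import *
w=snap('wrist','w3'); s=snap('side','s3')
b=cv2.resize(s['pixels'][200:315,170:250,::-1],None,fx=4,fy=4,interpolation=2)
a=cv2.resize(w['pixels'][150:330,190:330,::-1],None,fx=2.8,fy=2.8,interpolation=2)
H=max(len(a),len(b)); p=lambda i:cv2.copyMakeBorder(i,0,H-len(i),0,0,0)
cv2.imwrite('pics/c3.png',np.hstack([p(a),p(b)]))
st=robot.state(); print(st['tcp_pos'],st['ee_rot'],st['contact_force'],st['torque'])
```

```text
[467.99379162 -56.82010261  52.15513794] [5.24989037e-04 2.13692492e-01 9.76900836e-01 1.04715336e-05] [-6.03105488  3.52271694 16.93076794] [ 0.6261975   1.06390352 -0.05607959]
```

View pics/c3.png

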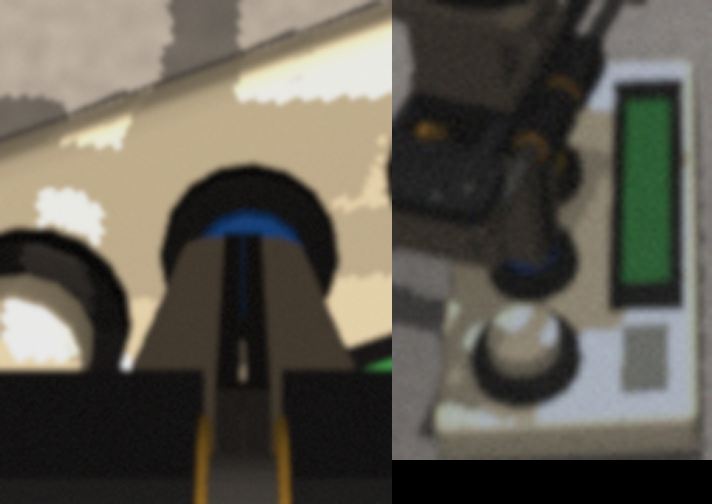

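Run:
```python
from h import *
def proj(c,P):
    E=np.linalg.inv(np.array(c['extrinsics'])); q=P@E[:3,:3].T+E[:3,3]; return np.c_[c['fx']*q[:,0]/q[:,2]+c['cx'],c['fy']*q[:,1]/q[:,2]+c['cy']]
th=np.linspace(0,2*np.pi,200)
C=lambda x,y,r,z:np.c_[x+r*np.cos(th),y+r*np.sin(th),0*th+z]
for f in('w1','w3'):
  w=load(f); R=w['extrinsics'][:3,3]; print(f,np.round(R))
  for n,x,y,r in(('blue',467.3,-55,13),('ent',463,-111,16)):
    for k,rr,z in(('collar',r+8,48),('up',r,56),('mid',r,52),('down',r,48)):
      q=proj(w,C(x,y,rr,z)); print(n,k,'toprow %.1f left %.1f right %.1f'%(q[:,1].min(),q[:,0].min(),q[:,0].max()))
# segment blue
  hsv=cv2.cvtColor(w['pixels'],cv2.COLOR_RGB2HSV); m=cv2.inRange(hsv,(100,120,60),(125,255,255))
  m[:150]=0;m[300:]=0; ys,xs=np.where(m>0); k=(xs>240)&(xs<320); print('blue rows',ys[k].min(),xs[k].min(),xs[k].max())
```

```text
w1 [397. -19. 280.]
blue collar toprow 193.9 left 246.8 right 297.2
blue up toprow 206.1 left 255.8 right 288.0
blue mid toprow 204.8 left 256.1 right 287.8
blue down toprow 203.4 left 256.4 right 287.6
ent collar toprow 213.1 left 181.9 right 238.4
ent up toprow 225.5 left 188.6 right 227.5
ent mid toprow 223.9 left 190.0 right 228.3
ent down toprow 222.3 left 191.3 right 229.0
blue rows 207 256 287
w3 [399. -25. 223.]
blue collar toprow 210.8 left 245.5 right 311.0
blue up toprow 227.4 left 257.2 right 299.5
blue mid toprow 225.1 left 257.6 right 299.0
blue down toprow 222.9 left 258.0 right 298.5
ent collar toprow 235.4 left 161.7 right 234.7
ent up toprow 252.4 left 169.7 right 220.4
ent mid toprow 249.6 left 171.9 right 221.5
ent down toprow 247.0 left 174.0 right 222.6
blue rows 225 263 295
```

The forces and moments fit a contact at the fingertip, since the lever comes out at 0.18 m on both axes. The image doesn't settle how deep the cap is. I'll push a small increment further to see the stiffness.

drive_tool(
  steps=[
    {"ax": 0, "ay": 0, "az": 0, "dx": 0, "dy": 0, "dz": 0.0005, "grip": 1},
    {"ax": 0, "ay": 0, "az": 0, "dx": 0, "dy": 0, "dz": 0.0005, "grip": 1},
    {"ax": 0, "ay": 0, "az": 0, "dx": 0, "dy": 0, "dz": 0.0005, "grip": 1},
  ],
)

```text
t: 3.22
tcp_pos: [468.0, -56.8, 52.1]
ee_rot: [0.0, 0.214, 0.977, -0.0]
contact_force: [-7.5, 4.6, 20.7]
gripper_width: 0.6
grasp_force: 10.4
```

Force rises with no travel, so it's a hard stop. The tip probably sits about 4 mm beyond the reported TCP when the fingers are shut. I'll release slowly and watch the spring force over the stroke.

drive_tool(
  steps=[
    {"ax": 0, "ay": 0, "az": 0, "dx": 0, "dy": 0, "dz": -0.002, "grip": 1},
    {"ax": 0, "ay": 0, "az": 0, "dx": 0, "dy": 0, "dz": -0.003, "grip": 1},
    {"ax": 0, "ay": 0, "az": 0, "dx": 0, "dy": 0, "dz": -0.003, "grip": 1},
    {"ax": 0, "ay": 0, "az": 0, "dx": 0, "dy": 0, "dz": -0.003, "grip": 1},
  ],
)

```text
t: 3.55
tcp_pos: [467.8, -56.8, 53.1]
ee_rot: [0.001, 0.214, 0.977, 0.0]
contact_force: [-0.7, 1.5, 4.2]
gripper_width: 0.4
grasp_force: 2.2
```

drive_tool(
  steps=[
    {"ax": 0, "ay": 0, "az": 0, "dx": 0, "dy": 0, "dz": -0.002, "grip": 1},
    {"ax": 0, "ay": 0, "az": 0, "dx": 0, "dy": 0, "dz": -0.003, "grip": 1},
    {"ax": 0, "ay": 0, "az": 0, "dx": 0, "dy": 0, "dz": -0.003, "grip": 1},
    {"ax": 0, "ay": 0, "az": 0, "dx": 0, "dy": 0, "dz": -0.003, "grip": 1},
  ],
)

```text
t: 3.88
tcp_pos: [467.6, -56.9, 55.9]
ee_rot: [0.001, 0.214, 0.977, -0.0]
contact_force: [2.3, 1.0, 3.3]
gripper_width: 0.2
grasp_force: 1.6
```

drive_tool(
  steps=[
    {"ax": 0, "ay": 0, "az": 0, "dx": 0, "dy": 0, "dz": -0.01, "grip": 1},
    {"ax": 0, "ay": 0, "az": 0, "dx": 0, "dy": 0, "dz": -0.02, "grip": 1},
    {"ax": 0, "ay": 0, "az": 0, "dx": 0, "dy": 0, "dz": -0.03, "grip": 1},
    {"ax": 0, "ay": 0, "az": 0, "dx": 0, "dy": 0, "dz": -0.03, "grip": 1},
  ],
)

```text
t: 4.22
tcp_pos: [468.3, -57.3, 88.1]
ee_rot: [0.002, 0.214, 0.977, -0.0]
contact_force: [0.4, 0.2, 0.2]
gripper_width: 0.5
grasp_force: 0.0
```

The spring force of 4.2 N at z=53 and 3.3 N at 56 points to first touch near 60, so blue went fully down and was released. Now the enter key.

drive_tool(
  steps=[
    {"ax": 0, "ay": 0, "az": 0, "dx": -0.018, "dy": -0.051, "dz": 0, "grip": 1},
    {"ax": 0, "ay": 0, "az": 0, "dx": -0.018, "dy": -0.051, "dz": 0, "grip": 1},
    {"ax": 0, "ay": 0, "az": 0, "dx": -0.018, "dy": -0.051, "dz": 0, "grip": 1},
    {"ax": 0, "ay": 0, "az": 0, "dx": -0.018, "dy": -0.051, "dz": 0, "grip": 1},
    {"ax": 0, "ay": 0, "az": 0, "dx": -0.018, "dy": -0.051, "dz": 0.015, "grip": 1},
    {"ax": 0, "ay": 0, "az": 0, "dx": -0.018, "dy": -0.051, "dz": 0.022, "grip": 1},
    {"ax": 0, "ay": 0, "az": 0, "dx": -0.018, "dy": -0.051, "dz": 0.025, "grip": 1},
    {"ax": 0, "ay": 0, "az": 0, "dx": -0.018, "dy": -0.051, "dz": 0.025, "grip": 1},
  ],
)

```text
t: 4.88
tcp_pos: [461.2, -109.2, 59.8]
ee_rot: [-0.001, 0.213, 0.977, 0.001]
contact_force: [-0.7, 0.5, 1.5]
gripper_width: 0.6
grasp_force: 0.8
```

drive_tool(
  steps=[
    {"ax": 0, "ay": 0, "az": 0, "dx": 0, "dy": 0, "dz": 0.003, "grip": 1},
    {"ax": 0, "ay": 0, "az": 0, "dx": 0, "dy": 0, "dz": 0.006, "grip": 1},
    {"ax": 0, "ay": 0, "az": 0, "dx": 0, "dy": 0, "dz": 0.008, "grip": 1},
    {"ax": 0, "ay": 0, "az": 0, "dx": 0, "dy": 0, "dz": 0.0085, "grip": 1},
    {"ax": 0, "ay": 0, "az": 0, "dx": 0, "dy": 0, "dz": 0.0085, "grip": 1},
    {"ax": 0, "ay": 0, "az": 0, "dx": 0, "dy": 0, "dz": 0.0085, "grip": 1},
  ],
)

```text
t: 5.38
tcp_pos: [462.4, -110.2, 52.5]
ee_rot: [0.0, 0.214, 0.977, 0.0]
contact_force: [-1.0, 4.3, 3.9]
gripper_width: 0.3
grasp_force: 2.4
```

drive_tool(
  steps=[
    {"ax": 0, "ay": 0, "az": 0, "dx": 0, "dy": 0, "dz": 0.0005, "grip": 1},
    {"ax": 0, "ay": 0, "az": 0, "dx": 0, "dy": 0, "dz": 0.001, "grip": 1},
    {"ax": 0, "ay": 0, "az": 0, "dx": 0, "dy": 0, "dz": 0.0015, "grip": 1},
    {"ax": 0, "ay": 0, "az": 0, "dx": 0, "dy": 0, "dz": 0.0015, "grip": 1},
    {"ax": 0, "ay": 0, "az": 0, "dx": 0, "dy": 0, "dz": 0.0015, "grip": 1},
  ],
)

```text
t: 5.8
tcp_pos: [462.5, -110.3, 52.2]
ee_rot: [-0.0, 0.214, 0.977, 0.0]
contact_force: [-5.5, 5.3, 16.5]
gripper_width: 0.6
grasp_force: 7.9
```

Enter is on its hard stop at 16.5 N, with the same z as the blue key's stop. I'll release and withdraw.

drive_tool(
  steps=[
    {"ax": 0, "ay": 0, "az": 0, "dx": 0, "dy": 0, "dz": -0.003, "grip": 1},
    {"ax": 0, "ay": 0, "az": 0, "dx": 0, "dy": 0, "dz": -0.007, "grip": 1},
    {"ax": 0, "ay": 0, "az": 0, "dx": 0, "dy": 0, "dz": -0.012, "grip": 1},
    {"ax": 0, "ay": 0, "az": 0, "dx": 0, "dy": 0, "dz": -0.03, "grip": 1},
    {"ax": 0, "ay": 0, "az": 0, "dx": 0, "dy": 0, "dz": -0.06, "grip": 1},
    {"ax": 0, "ay": 0, "az": 0, "dx": 0, "dy": 0, "dz": -0.1, "grip": 1},
    {"ax": 0, "ay": 0, "az": 0, "dx": 0, "dy": 0, "dz": -0.12, "grip": 1},
    {"ax": 0, "ay": 0, "az": 0, "dx": 0, "dy": 0, "dz": -0.12, "grip": 1},
    {"ax": 0, "ay": 0, "az": 0, "dx": 0, "dy": 0, "dz": -0.12, "grip": 1},
  ],
)

```text
t: 6.55
tcp_pos: [462.9, -111.4, 171.8]
ee_rot: [0.002, 0.214, 0.977, -0.001]
contact_force: [-0.2, 0.1, -0.9]
gripper_width: 0.4
grasp_force: 0.0
```

Run:
```python
from h import *
w=snap('wrist','w4'); s=snap('side','s4')
a=cv2.resize(w['pixels'][:,:,::-1],None,fx=.8,fy=.8)
b=cv2.resize(s['pixels'][200:320,170:260,::-1],None,fx=3.5,fy=3.5,interpolation=2)
H=max(len(a),len(b)); p=lambda i:cv2.copyMakeBorder(i,0,H-len(i),0,0,0)
cv2.imwrite('pics/c4.png',np.hstack([p(a),p(b)]))
st=robot.state(); print(st['tcp_pos'],st['contact_force'])
```

```text
[ 461.22751244 -110.31835988  169.174711  ] [ 0.44757432  0.40140799 -0.81053286]
```

View pics/c4.png

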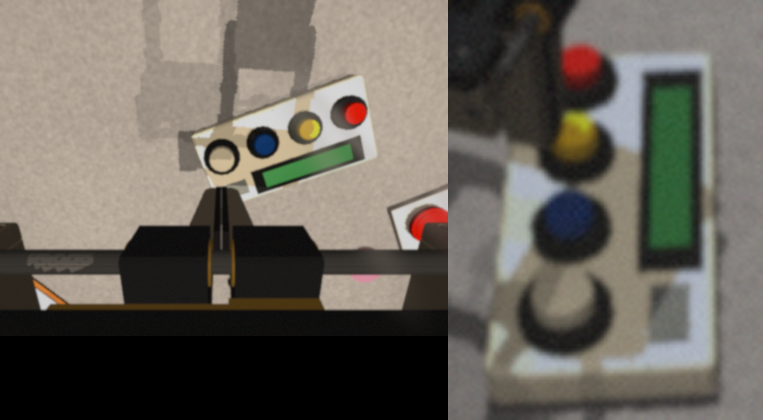

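All four caps stand proud in the side crop: red (582,65), yellow (577,135), blue (570,215) and white (563,295). The tool is clear of everything.

```bash
python3 -c "from rig import robot; print(robot.sign_off())"
```

```text
the job is handed in; nothing more can be done
None
```

I logged the blue dish: I pressed the blue key, then the white enter key, each down to its stop (about 21 N and 17 N) and released, then withdrew with all four keys up and handed the job in at about 7 s.

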